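Centre the cordless microphone on its charging pedestal

TASK

The wobbly cordless microphone stands off-centre on its small round charging pedestal. Push it to the middle of the pedestal with light fingertip taps, without gripping it, lifting it, shoving it hard, or tipping it over or off. Once it stands upright and still in the centre, press the green button on the dock to start the charge and let go; leave the mouse, the mug and the tape roll where they are.

Things in the scene. Friction and masses are not known exactly. Their poses are not given: they have to be found in the camera images.
- mic: Loose cordless microphone, about 180 g, 54 mm tall, round about z. From below: rubber disc 22 mm across, 3 mm high, on which it rocks easily; black foot 50 mm across, 3 to 16 mm up, upright rim; thin neck; dark ball head 32 mm across centred 38 mm up, red band. Origin: centre of its underside; z up. Pushed on the foot's rim it slides (1 to 2.5 N); pushed at the head it tips.
- pad_center (a point): Centre of the pedestal's flat top, 68 mm above the table, where the middle of the microphone's underside belongs. The pedestal: a fixed white upright cylinder, 90 mm across, 56 mm high, on the dock's plate. On its top a flush thin blue ring (54 mm inside, 60 mm outside) and a blue dot mark the centre. Its x and y axes point anywhere.
- dock: Charging dock: fixed flat black plate 120 x 220 x 12 mm on the table. Origin: on the table, straight below the pedestal's centre; the plate reaches 60 mm either way along its x, and from -63 to +157 mm along its y. The button stands 112 mm from the pedestal's axis along +y.
- start_top (a point): Middle of the upper face of the round green push button (28 mm across) in its grey housing on the dock; it is pressed straight down. The point moves with the button.
- start (a joint): How far the green button is pressed: 0 released, 0.006 m fully down (about 4 N); a spring returns it. It counts as pressed beyond 0.004 m.
- mouse: Loose black computer mouse, 105 x 60 x 33 mm, with a red wheel. Origin: centre of its underside. Leave it alone.
- mug: Loose blue ceramic mug, 80 mm across, 90 mm high, with a handle towards its +y. Origin: centre of its underside. Leave it alone.
- tape: Loose yellow roll of tape lying flat, a ring 90 mm across (hole 72 mm), 24 mm high. Origin: centre of its underside. Leave it alone.
Things that resemble listed ones, but are neither listed nor needed, are in the scene too. What is shaped like the mic but brown is not meant.

How it is judged:
By the outcome, as a careful person would: the job done as asked, in the order asked, and still so for the second after the job is handed in, with the robot touching nothing.
It also fails if it takes over 45 s, if anything falls off the work surface, if the arm or the gripper's body presses on something with over 40 N, if the wrist force passes 120 N, or if a joint passes its speed limit or range.

ROBOT

A 6-joint arm with a two-finger parallel gripper is mounted at the origin on the work surface. World frame = base frame: x ahead of the robot, y to its left, z up, the work surface at z = 0. Lengths are in mm, angles in rad, forces in N, time in s.
With the tool pointing down it reaches from about 350 to 875 mm from the base axis. Payload 4.2 kg.
Tool frame: the origin (TCP) lies midway between the tips of the shut fingers; the grasp point (between the pads) lies 19 mm behind it (arm.grip_point_offset is the z of the grasp point in the tool frame, in mm); z points along the fingers, x is the direction in which the jaws open and shut, and the axes are right-handed (so a half turn about z gives the same grasp; the last joint's range is limited). The gripper opens to 85 mm and grips with 20 to 120 N. Pads are 22 mm wide; open, the fingers measure 114 mm over their backs; the gripper's body (76 mm by 85 mm) begins 54 mm behind the grasp point. The pads swing forward as they close: fully open they stand 13 mm farther back than shut.
Start: joints at [1.533, 0.385, 0.008, 0, -1.194, -0.259], TCP at [182.756, 597.662, 231.312] pointing down, gripper open.
Joint ranges: [-3.14, 3.14], [-1.21, 2.06], [-1.07, 1.41], [-3.16, 2.05], [-2.99, -0.16], [-3.1, 3.1]. Speed limits (rad/s): [2.79, 2.79, 3.14, 3.14, 3.14, 3.14].

INTERFACE

Orientations are given as a unit quaternion [x, y, z, w].
In Python, from bench import arm gives the robot as it stands.
- The arm moves only by the shell command python3 -m jog 'ROWS'. ROWS is JSON, a list of rows, each an object of numbers: "hand": the finger opening in mm, from 0 to 85.4; "dx", "dy", "dz": the shift along the tool's x, y, z in mm; "rx", "ry", "rz": the turn, a rotation vector about the tool's x, y, z in rad. A call has 1 to 5 rows; each row shifts and turns the commanded pose from where the row before left it, along the tool's axes as they then stand; what a row does not reach is not made up. A row lasts 1/12 s, in which the tool goes at most 41.7 mm and 7.16 degrees, less where a joint would pass 70% of its speed; a pose out of reach is approached as far as the arm can. A call with a gripper value outside its range is refused whole. The fingers move at their own pace and stop on an object; the grip force is fixed at half the most. Time passes only in rows, so rows that do not move let the fingers close. It gives the time, the measured TCP pose, the force and the opening at its end, in the units of the state.
- arm.read_state(): the state, without advancing time (a new reading comes with each control period).
- arm.get_image(name): name is "scene" or "top" or "wrist"; returns a dict with "img" (384x512x3 uint8, red, green, blue), "depth" (384x512 float32, mm along the optical axis (not along the pixel's ray), 0 where there is no reading), "intrinsics" (3x3 intrinsics, pixels), "R" (3x3) and "t" (3): a world point X has camera coordinates R X + t; the wrist camera has in their place "T_tool_cam" (4x4, takes a point from camera to tool coordinates, whose origin is the TCP and whose axes are the tool frame's). Camera axes: x right, y down, z forward; pixel columns grow to the right and rows downward; lengths in mm; the calibration is good to about 2 mm. A picture is of the moment at which its call begins: read the wrist's pose just before it.
- arm.job_done(): hands the job in, once; it reports no verdict.
The state is a dict: "clock": time; "joints": joint angles; "joint_vel": joint speeds; "joint_efforts": joint torques, N m; "position": TCP position; "ee_rot": TCP orientation; "contact_force": force on the tool from outside, world axes, zero at the start; "wrist_torque": the same for the moment, N m; "gripper_width": finger opening in mm.
Only numpy, scipy, OpenCV 4.12 (cv2) and the standard library are available. Lean on these libraries where they do the work, as an engineer would, in place of code of your own. Each camera call takes 0.05 s, during which the arm holds its last target.

## Working session

There is one attempt and no reset: what is moved stays moved. The work goes in short steps, Python scripts to look and compute and a shell command to move; the robot and the scene stay as the last step left them, time stands still between calls to the robot, and variables do not carry over. Pictures are saved under pics/ and viewed, and the job is handed in when it is done.

```bash
ls; mkdir -p pics; cat > h.py <<'E'
import numpy as np, cv2
from bench import arm
def save(n,f,crop=None,s=1):
    d=arm.get_image(n); im=d["img"][:,:,::-1]
    if crop: im=im[crop[1]:crop[3],crop[0]:crop[2]]
    if s!=1: im=cv2.resize(im,None,fx=s,fy=s,interpolation=cv2.INTER_CUBIC)
    cv2.imwrite("pics/"+f,im); return d
def ray(d,u,v,z):
    K=d["intrinsics"];R=d["R"];t=d["t"]
    c=-R.T@t; r=R.T@np.linalg.inv(K)@np.array([u,v,1.]); return c+r*(z-c[2])/r[2]
def proj(d,X):
    c=d["R"]@np.array(X,float)+d["t"]; p=d["intrinsics"]@c; return p[:2]/p[2]
E
python3 - <<'E'
from h import *
for n in ["scene","top","wrist"]:
    d=save(n,n+"0.png")
    if n!="wrist": print(n,d["R"].round(3).tolist(),d["t"].round(1),(-d["R"].T@d["t"]).round(),d["intrinsics"].round(1).tolist())
s=arm.read_state();print(s)
E
```

```text
pics
scene [[-0.822, 0.57, -0.013], [0.349, 0.485, -0.802], [-0.451, -0.663, -0.597]] [ 491.9 -154.   969.4] [895. 437. 462.] [[364.5, 0.0, 249.4], [0.0, 364.5, 195.6], [0.0, 0.0, 1.0]]
top [[-0.007, -1.0, -0.014], [-0.996, 0.008, -0.091], [0.091, 0.013, -0.996]] [ 36.2 611.7 760.7] [540.  21. 814.] [[432.8, 0.0, 253.0], [0.0, 432.8, 191.6], [0.0, 0.0, 1.0]]
{'clock': 0.15, 'joints': array([ 1.53258755e+00,  3.85372120e-01,  6.95320919e-03, -3.13494619e-04,
       -1.19402455e+00, -2.58599009e-01]), 'joint_vel': array([-0.00041721, -0.00381648,  0.00293873,  0.00151622, -0.00043365,
       -0.0001611 ]), 'joint_efforts': array([-1.56805743e-05, -3.92678010e+01,  1.88579929e+01,  4.18857068e+00,
       -3.40194994e-03,  2.31961245e-06]), 'position': array([182.66136979, 597.2552782 , 230.48858712]), 'ee_rot': array([-5.94735199e-01,  8.03921230e-01, -5.51787040e-04, -6.28510518e-04]), 'contact_force': array([-0.37327589, -0.0573277 ,  0.47585176]), 'wrist_torque': array([-0.03158488, -0.01065576, -0.03063079]), 'gripper_width': 85.26784617700989}
```

View pics/scene0.png

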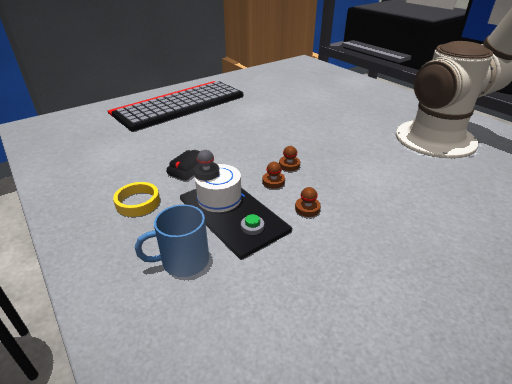

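View pics/top0.png

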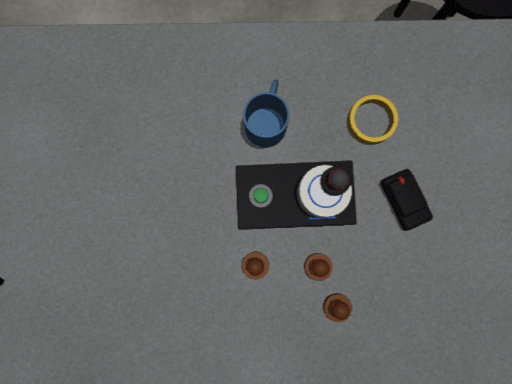

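View pics/wrist0.png

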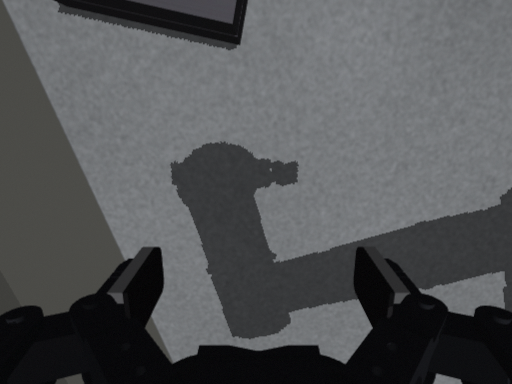

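The scene view shows the mic on the pedestal (ball at 205,160). In the top view the mic ball is at (337,180), the pedestal centre at about (325,191) and the button at (261,196). The three brown mic-shaped things at top (256,265), (319,267) and (338,307) are decoys: they are brown and stand on the table. The black one on the white pedestal is the mic.

```bash
cat > m.py <<'E'
from h import *
import sys
def meas(tag=None,verbose=True):
    d=arm.get_image("top"); im=d["img"].astype(int)
    hsv=cv2.cvtColor(d["img"],cv2.COLOR_RGB2HSV)
    if tag:
        c=cv2.resize(d["img"][145:245,225:365,::-1],None,fx=5,fy=5,interpolation=cv2.INTER_CUBIC); cv2.imwrite("pics/"+tag,c)
    return d,hsv
if __name__=="__main__":
    d,hsv=meas("crop1.png")
    H,S,V=[hsv[...,i] for i in range(3)]
    roi=np.zeros(H.shape,bool); roi[150:235,230:362]=1
    g=roi&(H>45)&(H<80)&(S>120)&(V>80)
    w=roi&(S<70)&(V>140)
    ys,xs=np.nonzero(g); print("green",len(xs),xs.mean(),ys.mean(),ray(d,xs.mean(),ys.mean(),30).round(1), np.median(d["depth"][g]))
    ys,xs=np.nonzero(w); pts=np.c_[xs,ys].astype(np.int32); hull=cv2.convexHull(pts)
    print("white",len(xs),cv2.minEnclosingCircle(hull))
    # depth based points
    K=d["intrinsics"];v,u=np.nonzero(roi);z=d["depth"][v,u]
    P=np.c_[(u-K[0,2])*z/K[0,0],(v-K[1,2])*z/K[1,1],z]; X=(P-d["t"])@d["R"]
    np.save("X.npy",X)
    h=X[:,2]
    print(np.histogram(h,bins=[-5,5,9,15,20,25,30,35,40,60,64,66,68,70,72,76,80,86,90,100,110,116,120,126,130]))
E
python3 m.py
```

```text
green 160 260.35625 195.1375 [605.1  18.1  30. ] 781.6664
white 1312 ((325.2226867675781, 190.41700744628906), 26.02627182006836)
(array([3591,   47, 4549,  240,  197,  102,  144,   65,   54,    9,   16,
        323,  834,  289,   21,   14,  315,   47,    0,   35,   84,  102,
         95,    0]), array([ -5,   5,   9,  15,  20,  25,  30,  35,  40,  60,  64,  66,  68,
        70,  72,  76,  80,  86,  90, 100, 110, 116, 120, 126, 130]))
```

View pics/crop1.png

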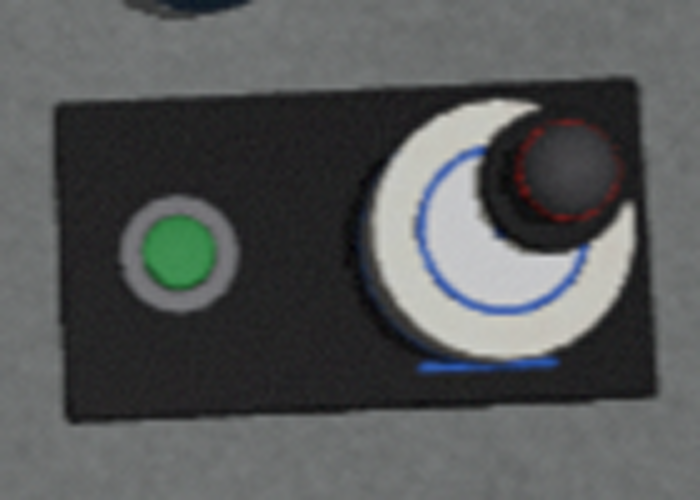

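```bash
cat > fit.py <<'E'
from h import *
from scipy.optimize import least_squares
def fitc(P,r=None):
    def f(p): return np.hypot(P[:,0]-p[0],P[:,1]-p[1])-(p[2] if r is None else r)
    s=least_squares(f,[P[:,0].mean(),P[:,1].mean(),20] if r is None else [P[:,0].mean(),P[:,1].mean()],loss="soft_l1")
    return s.x, np.abs(f(s.x)).mean()
def rays(d,px,z): return np.array([ray(d,u,v,z)[:2] for u,v in px])
def contour(mask):
    c,_=cv2.findContours(mask.astype(np.uint8),cv2.RETR_EXTERNAL,cv2.CHAIN_APPROX_NONE); return max(c,key=cv2.contourArea)[:,0]
def run(name="top",tag=None):
    d=arm.get_image(name); hsv=cv2.cvtColor(d["img"],cv2.COLOR_RGB2HSV).astype(int); H,S,V=[hsv[...,i] for i in range(3)]
    K=d["intrinsics"];v,u=np.mgrid[:384,:512];z=d["depth"]
    P=np.stack([(u-K[0,2])*z/K[0,0],(v-K[1,2])*z/K[1,1],z],-1); X=(P-d["t"])@d["R"]
    roi=(np.hypot(X[...,0]-612,X[...,1]+95)<75)
    out={}
    b=roi&(H>100)&(H<125)&(S>110)&(abs(X[...,2]-68)<5)
    px=np.c_[u[b],v[b]]; 
    if len(px)>8:
        q=rays(d,px,68); out["ring"]=fitc(q,28.5)
    w=roi&(S<90)&(V>130)&(abs(X[...,2]-68)<5); out["nw"]=w.sum(); 
    if w.sum()>50:
        hull=cv2.convexHull(np.c_[u[w],v[w]].astype(np.int32))[:,0]; out["rim"]=fitc(rays(d,hull,68)) 
    ft=roi&(abs(X[...,2]-84)<4)&(V<90); out["nft"]=ft.sum(),np.median(X[ft][:,2]) if ft.any() else 0
    if ft.sum()>20:
        hull=cv2.convexHull(np.c_[u[ft],v[ft]].astype(np.int32))[:,0]; out["foot"]=fitc(rays(d,hull,84),24.7),fitc(rays(d,hull,84))
    hd=roi&(X[...,2]>96)&(X[...,2]<130)
    if hd.sum()>20:
        Q=X[hd]; f=lambda p:np.linalg.norm(Q-p,axis=1)-16
        s=least_squares(f,Q.mean(0)-[0,0,10],loss="soft_l1"); out["head"]=s.x,np.abs(s.fun).mean(),hd.sum()
        # silhouette centroid of head
    if tag:
        cv2.imwrite("pics/"+tag,cv2.resize(d["img"][145:245,225:365,::-1] if name=="top" else d["img"][140:250,150:300,::-1],None,fx=5,fy=5,interpolation=cv2.INTER_CUBIC))
    return out
if __name__=="__main__":
    import sys
    np.set_printoptions(precision=1,suppress=True)
    print(arm.read_state()["clock"])
    for n in (sys.argv[1:2] or ["top","scene"]):
        for k,x in run(n,sys.argv[2] if len(sys.argv)>2 else None).items(): print(n,k,x)
E
python3 - <<'E'
from h import *
d=arm.get_image("top"); print(ray(d,325.2,190.4,68),ray(d,337,180,106))
E
python3 fit.py
```

```text
[609.25207594 -93.77934088  68.        ] [ 622.70527371 -107.63086114  106.        ]
0.25
top ring (array([609.4, -93.9]), np.float64(0.5487523177184649))
top nw 1314
top rim (array([609.2, -93.9,  44.4]), np.float64(0.1458888782581585))
top nft (np.int64(342), np.float64(84.80331848450132))
top foot ((array([ 624.7, -109.9]), np.float64(0.26940271441309244)), (array([ 624.7, -109.9,   24.7]), np.float64(0.26577096579000514)))
top head (array([ 625. , -110.2,  106.7]), np.float64(0.6090722931719498), np.int64(316))
scene ring (array([611. , -90.4]), np.float64(1.8903135006383471))
scene nw 603
scene rim (array([612.1, -88.5,  45. ]), np.float64(0.7135348020806257))
scene nft (np.int64(229), np.float64(83.31293397408164))
scene foot ((array([ 628.9, -101.8]), np.float64(0.657745579356398)), (array([ 629. , -101.9,   24.9]), np.float64(0.6482316612626662)))
scene head (array([ 625.9, -107. ,  105.3]), np.float64(0.6476768361201664), np.int64(219))
```

```bash
cat > to.py <<'E'
import sys
from h import *
from scipy.spatial.transform import Rotation as R
s=arm.read_state(); r=R.from_quat(s["ee_rot"]).as_matrix()
print("clk",s["clock"],"pos",s["position"].round(1),"F",s["contact_force"].round(2),"w",round(s["gripper_width"],1),"x",r[:,0].round(3),"y",r[:,1].round(3),"yaw y",np.degrees(np.arctan2(r[1,1],r[0,1])).round(1))
if len(sys.argv)>3:
    t=np.array([float(a) for a in sys.argv[1:4]]); print("tool delta",(r.T@(t-s["position"])).round(1))
E
python3 -m jog '[{"hand":0,"rz":0.102},{"hand":0,"rz":0.102},{"hand":0,"rz":0.102},{"hand":0,"rz":0.102},{"hand":0,"rz":0.102}]'; python3 to.py 659 -145 180
```

```text
clk 0.35 pos [182.7 597.5 231. ] F [0.07 0.13 0.11] w 85.3 x [-0.292 -0.956  0.001] y [-0.956  0.292 -0.   ] yaw y 163.0
tool delta [ 570.8 -672.6   51.4]$[0]: bad value
```

```bash
python3 -m jog '[{"hand":0,"dx":0,"dy":0,"dz":0,"rx":0,"ry":0,"rz":0.1},{"hand":0,"dx":0,"dy":0,"dz":0,"rx":0,"ry":0,"rz":0.1},{"hand":0,"dx":0,"dy":0,"dz":0,"rx":0,"ry":0,"rz":0.1},{"hand":0,"dx":0,"dy":0,"dz":0,"rx":0,"ry":0,"rz":0.1},{"hand":0,"dx":0,"dy":0,"dz":0,"rx":0,"ry":0,"rz":0.11}]'; python3 to.py 659 -145 180
```

```text
clock: 0.77
position: [182.7, 597.6, 231.3]
ee_rot: [-0.37, 0.929, -0.0, -0.0]
contact_force: [-0.0, 0.7, 0.9]
gripper_width: 25.6
clk 0.7667 pos [182.7 597.6 231.3] F [-0.03  0.73  0.85] w 25.6 x [-0.726 -0.688  0.   ] y [-0.688  0.726  0.   ] yaw y 133.5
tool delta [ 165.4 -866.6   51.3]
```

```bash
python3 -m jog '[{"hand":0,"dx":7.5,"dy":-39,"dz":0,"rx":0,"ry":0,"rz":0},{"hand":0,"dx":7.5,"dy":-39,"dz":0,"rx":0,"ry":0,"rz":0},{"hand":0,"dx":7.5,"dy":-39,"dz":0,"rx":0,"ry":0,"rz":0},{"hand":0,"dx":7.5,"dy":-39,"dz":0,"rx":0,"ry":0,"rz":0},{"hand":0,"dx":7.5,"dy":-39,"dz":0,"rx":0,"ry":0,"rz":0}]'; python3 to.py 659 -145 180
```

```text
clock: 1.18
position: [291.2, 429.3, 231.4]
ee_rot: [-0.373, 0.928, 0.0, 0.0]
contact_force: [0.8, 0.4, 0.8]
gripper_width: -0.1
clk 1.1833 pos [291.2 429.3 231.4] F [0.77 0.41 0.79] w -0.1 x [-0.722 -0.692 -0.   ] y [-0.692  0.722  0.   ] yaw y 133.8
tool delta [ 132.2 -669.    51.3]
```

```bash
python3 -m jog '[{"hand":0,"dx":7.5,"dy":-39,"dz":0,"rx":0,"ry":0,"rz":0},{"hand":0,"dx":7.5,"dy":-39,"dz":0,"rx":0,"ry":0,"rz":0},{"hand":0,"dx":7.5,"dy":-39,"dz":0,"rx":0,"ry":0,"rz":0},{"hand":0,"dx":7.5,"dy":-39,"dz":0,"rx":0,"ry":0,"rz":0},{"hand":0,"dx":7.5,"dy":-39,"dz":0,"rx":0,"ry":0,"rz":0}]'; python3 to.py 659 -145 180
```

```text
clock: 1.6
position: [399.0, 262.4, 231.7]
ee_rot: [-0.373, 0.928, 0.0, 0.0]
contact_force: [1.2, 0.7, -0.6]
gripper_width: 0.2
clk 1.6 pos [399.  262.4 231.7] F [ 1.2   0.73 -0.58] w 0.2 x [-0.722 -0.692 -0.001] y [-0.692  0.722  0.   ] yaw y 133.8
tool delta [  94.4 -474.    51.6]
```

```bash
python3 -m jog '[{"hand":0,"dx":7.5,"dy":-39,"dz":0,"rx":0,"ry":0,"rz":0},{"hand":0,"dx":7.5,"dy":-39,"dz":0,"rx":0,"ry":0,"rz":0},{"hand":0,"dx":7.5,"dy":-39,"dz":0,"rx":0,"ry":0,"rz":0},{"hand":0,"dx":7.5,"dy":-39,"dz":0,"rx":0,"ry":0,"rz":0},{"hand":0,"dx":7.5,"dy":-39,"dz":0,"rx":0,"ry":0,"rz":0}]'; python3 to.py 659 -145 180
```

```text
clock: 2.02
position: [507.0, 95.6, 231.7]
ee_rot: [-0.373, 0.928, 0.0, 0.0]
contact_force: [1.1, 0.8, 0.6]
gripper_width: 0.3
clk 2.0167 pos [507.   95.6 231.7] F [1.1  0.76 0.63] w 0.3 x [-0.722 -0.692 -0.001] y [-0.692  0.722 -0.   ] yaw y 133.8
tool delta [  56.7 -278.9   51.7]
```

```bash
python3 -m jog '[{"hand":0,"dx":8,"dy":-40,"dz":0,"rx":0,"ry":0,"rz":0},{"hand":0,"dx":8,"dy":-40,"dz":0,"rx":0,"ry":0,"rz":0},{"hand":0,"dx":8,"dy":-40,"dz":0,"rx":0,"ry":0,"rz":0},{"hand":0,"dx":8,"dy":-40,"dz":0,"rx":0,"ry":0,"rz":0},{"hand":0,"dx":8,"dy":-40,"dz":0,"rx":0,"ry":0,"rz":0}]'; python3 to.py 659 -145 180
```

```text
clock: 2.43
position: [616.5, -76.7, 231.4]
ee_rot: [-0.373, 0.928, -0.0, 0.0]
contact_force: [1.7, 0.1, 0.3]
gripper_width: -0.2
clk 2.4333 pos [616.5 -76.7 231.4] F [1.66 0.07 0.31] w -0.2 x [-0.722 -0.692 -0.   ] y [-0.692  0.722 -0.   ] yaw y 133.8
tool delta [ 16.6 -78.8  51.4]
```

```bash
python3 -m jog '[{"hand":0,"dx":8,"dy":-39,"dz":0,"rx":0,"ry":0,"rz":0},{"hand":0,"dx":8,"dy":-39,"dz":0,"rx":0,"ry":0,"rz":0},{"hand":0,"dx":0,"dy":0,"dz":30,"rx":0,"ry":0,"rz":0},{"hand":0,"dx":0,"dy":0,"dz":0,"rx":0,"ry":0,"rz":0},{"hand":0,"dx":0,"dy":0,"dz":0,"rx":0,"ry":0,"rz":0}]'; python3 to.py 659 -145 73; python3 fit.py top crop2.png; python3 -c "
from h import *
save('scene','scene2.png');save('wrist','wrist2.png')"
```

```text
clock: 2.85
position: [656.8, -142.4, 199.1]
ee_rot: [-0.372, 0.928, 0.001, -0.003]
contact_force: [-0.2, -0.2, 0.0]
gripper_width: 0.1
clk 2.85 pos [ 656.8 -142.4  199.1] F [-0.16 -0.23  0.04] w 0.1 x [-0.723 -0.691  0.004] y [-0.691  0.723  0.004] yaw y 133.7
tool delta [ -0.3  -3.9 126.1]
2.85
top ring (array([ 573.2, -135.5]), np.float64(1.3135758752046134))
top nw 271
top rim (array([ 595.8, -118.6,   20.5]), np.float64(4.518828713672095))
top nft (np.int64(215), np.float64(84.6853283032927))
top foot ((array([ 624.7, -110.7]), np.float64(1.786522901823687)), (array([ 625.2, -111.3,   23.8]), np.float64(1.6530980650925415)))
top head (array([ 624.9, -110.2,  106.7]), np.float64(0.6013875826248333), np.int64(316))
```

View pics/scene2.png

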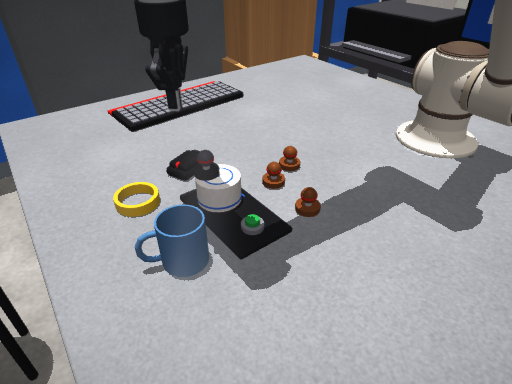

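View pics/wrist2.png

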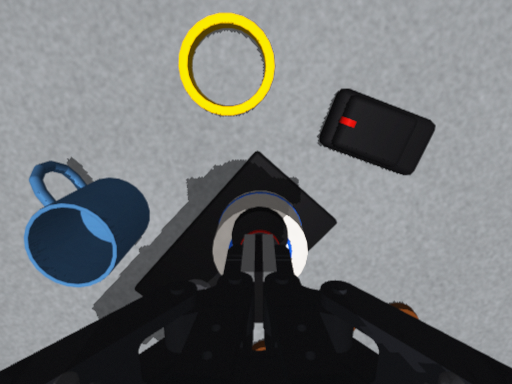

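```bash
python3 -m jog '[{"hand":0,"dx":0,"dy":-4,"dz":40,"rx":0,"ry":0,"rz":0},{"hand":0,"dx":0,"dy":0,"dz":38,"rx":0,"ry":0,"rz":0},{"hand":0,"dx":0,"dy":0,"dz":20,"rx":0,"ry":0,"rz":0},{"hand":0,"dx":0,"dy":0,"dz":0,"rx":0,"ry":0,"rz":0},{"hand":0,"dx":0,"dy":0,"dz":0,"rx":0,"ry":0,"rz":0}]'; python3 to.py 659 -145 73
```

```text
clock: 3.42
position: [661.3, -144.2, 104.3]
ee_rot: [-0.374, 0.928, -0.0, 0.0]
contact_force: [0.5, -0.8, 0.7]
gripper_width: -0.1
clk 3.4167 pos [ 661.3 -144.2  104.3] F [ 0.5  -0.76  0.72] w -0.1 x [-0.721 -0.693  0.   ] y [-0.693  0.721 -0.001] yaw y 133.9
tool delta [ 2.2  1.1 31.3]
```

```bash
python3 -m jog '[{"hand":0,"dx":0,"dy":0,"dz":14,"rx":0,"ry":0,"rz":0},{"hand":0,"dx":0,"dy":0,"dz":14,"rx":0,"ry":0,"rz":0},{"hand":0,"dx":0,"dy":0,"dz":0,"rx":0,"ry":0,"rz":0},{"hand":0,"dx":0,"dy":0,"dz":0,"rx":0,"ry":0,"rz":0}]'; python3 to.py 634 -119.9 73;python3 fit.py top crop3.png|grep -E 'foot|head'; python3 -c "
from h import *
save('scene','scene3.png',(120,90,300,225),4)"
```

```text
clock: 3.75
position: [662.2, -144.7, 77.9]
ee_rot: [-0.373, 0.928, -0.001, 0.002]
contact_force: [0.1, -0.6, 0.8]
gripper_width: -0.0
clk 3.75 pos [ 662.2 -144.7   77.9] F [ 0.1  -0.58  0.77] w -0.0 x [-0.721 -0.693 -0.002] y [-0.693  0.721 -0.003] yaw y 133.8
tool delta [ 3.2 37.5  4.8]
top foot ((array([ 625. , -109.9]), np.float64(3.070150213016229)), (array([ 633.1, -118.1,   34.7]), np.float64(2.9493319901372814)))
top head (array([ 625.3, -110.6,  106.9]), np.float64(3.512327539674905), np.int64(356))
```

View pics/scene3.png

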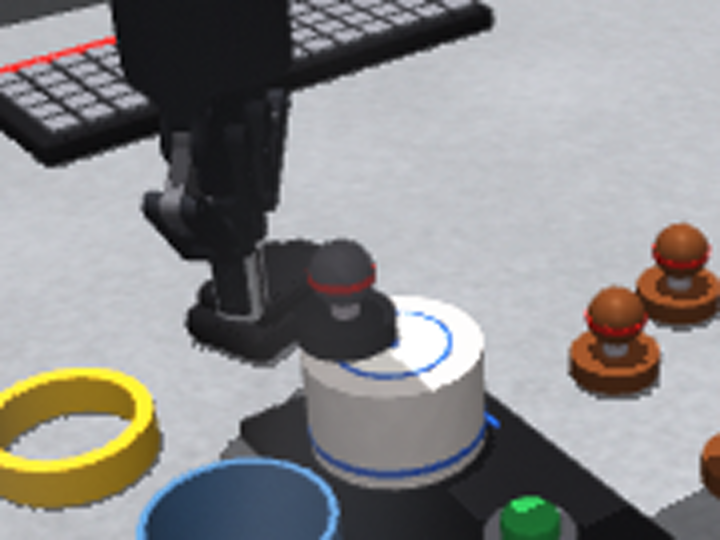

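View pics/crop3.png

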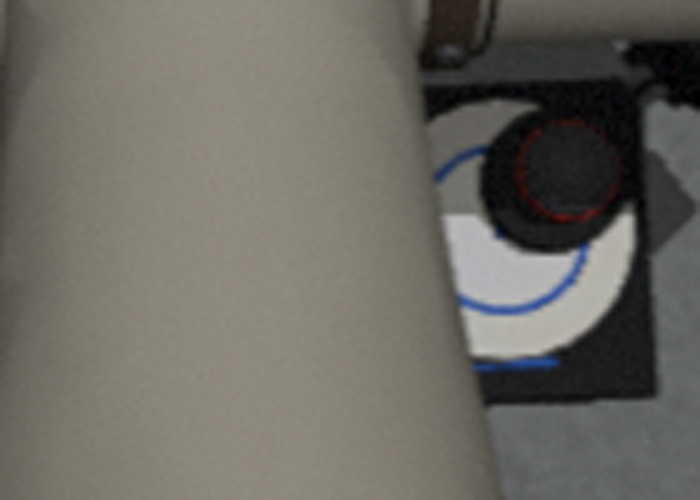

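```bash
python3 -m jog '[{"hand":0,"dx":3,"dy":0,"dz":4.5,"rx":0,"ry":0,"rz":0},{"hand":0,"dx":0,"dy":4,"dz":0,"rx":0,"ry":0,"rz":0},{"hand":0,"dx":0,"dy":4,"dz":0,"rx":0,"ry":0,"rz":0},{"hand":0,"dx":0,"dy":0,"dz":0,"rx":0,"ry":0,"rz":0},{"hand":0,"dx":0,"dy":0,"dz":0,"rx":0,"ry":0,"rz":0}]'; python3 to.py 634 -119.9 73
```

```text
clock: 4.27
position: [653.1, -141.0, 71.1]
ee_rot: [-0.373, 0.928, -0.0, 0.0]
contact_force: [0.4, 0.2, 0.3]
gripper_width: 0.3
clk 4.2667 pos [ 653.1 -141.    71.1] F [0.37 0.22 0.33] w 0.3 x [-0.722 -0.692 -0.   ] y [-0.692  0.722 -0.   ] yaw y 133.8
tool delta [-0.8 28.5 -1.9]
```

```bash
python3 -m jog '[{"hand":0,"dx":0,"dy":1.5,"dz":0,"rx":0,"ry":0,"rz":0},{"hand":0,"dx":0,"dy":1.5,"dz":0,"rx":0,"ry":0,"rz":0},{"hand":0,"dx":0,"dy":1.5,"dz":0,"rx":0,"ry":0,"rz":0},{"hand":0,"dx":0,"dy":1.5,"dz":0,"rx":0,"ry":0,"rz":0}]'; python3 to.py 634 -119.9 73;python3 fit.py top crop4.png|grep -E 'foot|head'; python3 -c "
from h import *
save('scene','scene4.png',(120,90,300,225),4)"
```

```text
clock: 4.6
position: [648.9, -136.8, 70.7]
ee_rot: [-0.373, 0.928, 0.0, -0.0]
contact_force: [0.1, 0.2, -0.6]
gripper_width: 0.1
clk 4.6 pos [ 648.9 -136.8   70.7] F [ 0.13  0.18 -0.62] w 0.1 x [-0.722 -0.692  0.   ] y [-0.692  0.722  0.   ] yaw y 133.8
tool delta [-0.9 22.6 -2.2]
top foot ((array([ 624.6, -110.2]), np.float64(0.9343176604878657)), (array([ 624.7, -110.4,   24.9]), np.float64(0.9585318118647885)))
top head (array([ 625.1, -110.5,  106.9]), np.float64(2.0524157355417834), np.int64(338))
```

View pics/scene4.png

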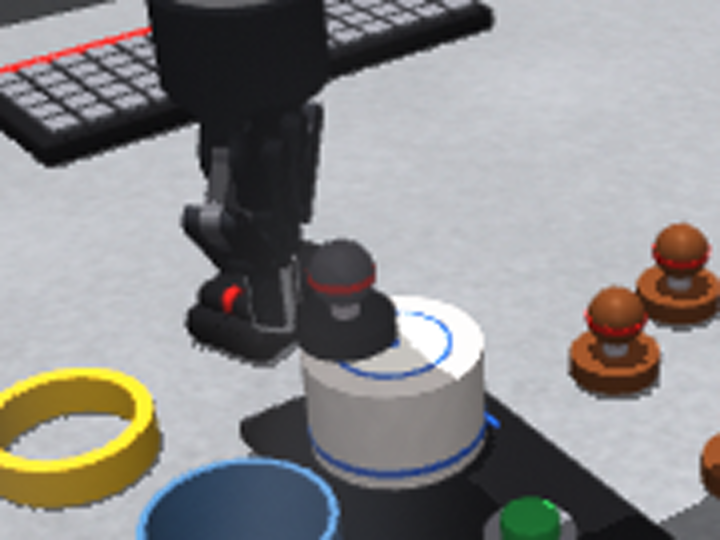

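View pics/crop4.png

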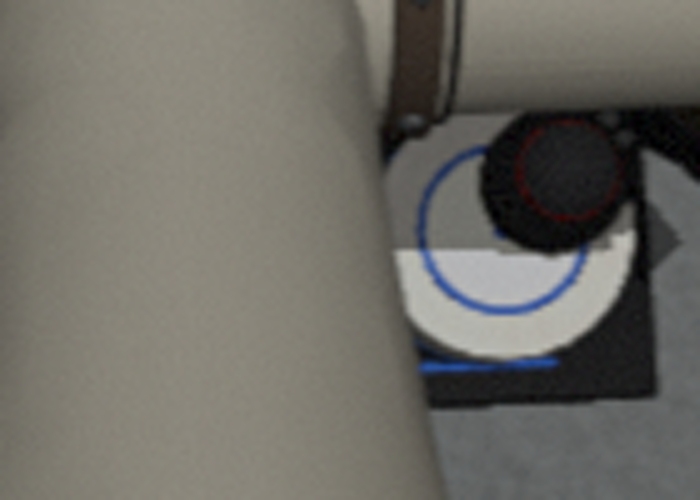

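```bash
python3 -m jog '[{"hand":0,"dx":-0.8,"dy":0,"dz":-2.3,"rx":0,"ry":0,"rz":0},{"hand":0,"dx":0,"dy":1.5,"dz":0,"rx":0,"ry":0,"rz":0},{"hand":0,"dx":0,"dy":1.5,"dz":0,"rx":0,"ry":0,"rz":0},{"hand":0,"dx":0,"dy":1.5,"dz":0,"rx":0,"ry":0,"rz":0},{"hand":0,"dx":0,"dy":1.5,"dz":0,"rx":0,"ry":0,"rz":0}]'; python3 to.py 634 -119.9 73;python3 fit.py top crop5.png|grep -E 'foot|head'
```

```text
clock: 5.12
position: [646.0, -132.2, 73.6]
ee_rot: [-0.373, 0.928, -0.0, 0.001]
contact_force: [1.5, -1.2, 1.4]
gripper_width: -0.1
clk 5.1167 pos [ 646.  -132.2   73.6] F [ 1.5  -1.22  1.35] w -0.1 x [-0.722 -0.692 -0.001] y [-0.692  0.722 -0.001] yaw y 133.8
tool delta [ 0.2 17.1  0.5]
top foot ((array([ 621.3, -106.7]), np.float64(0.41196487626346157)), (array([ 621.4, -106.7,   24.9]), np.float64(0.43391078829047935)))
top head (array([ 621.7, -106.8,  106.9]), np.float64(1.3803030530125326), np.int64(326))
```

```bash
python3 -m jog '[{"hand":0,"dx":0,"dy":1.5,"dz":0,"rx":0,"ry":0,"rz":0},{"hand":0,"dx":0,"dy":1.5,"dz":0,"rx":0,"ry":0,"rz":0},{"hand":0,"dx":0,"dy":0,"dz":0,"rx":0,"ry":0,"rz":0}]'; python3 to.py 634 -119.9 73;python3 fit.py top crop6.png|grep -E 'foot|head'; python3 -c "
from h import *
save('scene','scene6.png',(120,90,300,225),4)"
```

```text
clock: 5.42
position: [643.5, -129.8, 73.4]
ee_rot: [-0.373, 0.928, -0.0, 0.0]
contact_force: [1.0, -2.4, 0.9]
gripper_width: -0.2
clk 5.4167 pos [ 643.5 -129.8   73.4] F [ 1.01 -2.37  0.91] w -0.2 x [-0.722 -0.692 -0.   ] y [-0.692  0.722 -0.001] yaw y 133.8
tool delta [ 0.1 13.7  0.4]
top foot ((array([ 619.1, -104.2]), np.float64(0.46120134420345443)), (array([ 619.2, -104.2,   24.8]), np.float64(0.4558028759104498)))
top head (array([ 619.4, -104.6,  106.7]), np.float64(1.4003742914332435), np.int64(320))
```

View pics/scene6.png

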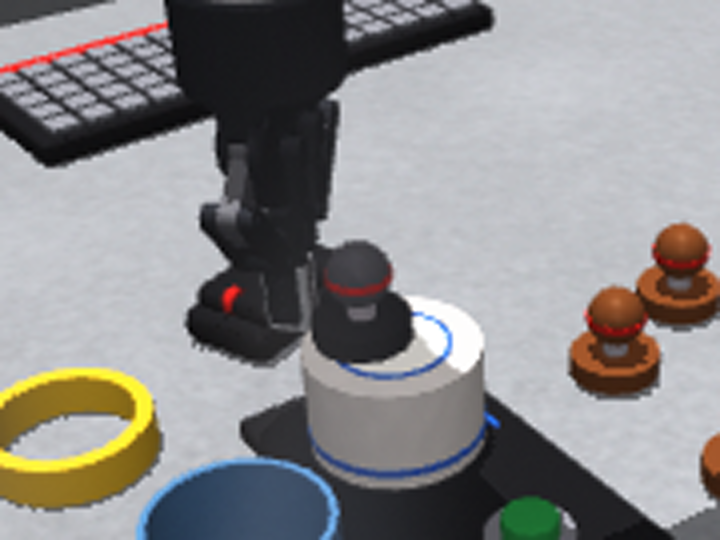

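View pics/crop6.png

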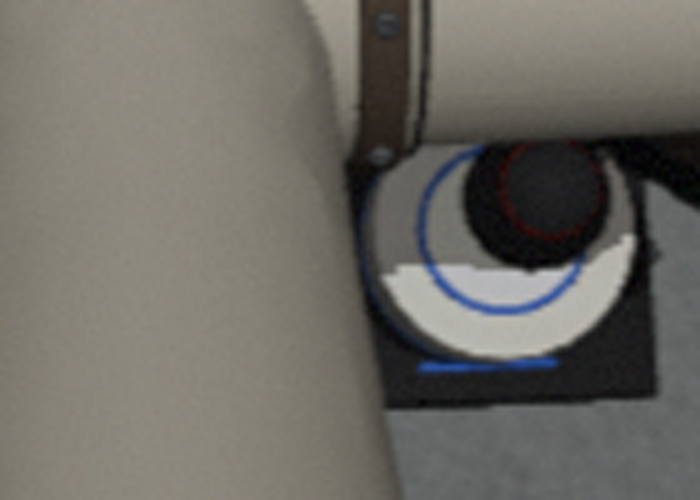

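Tap 1 slid the mic upright, with about 2.5 N at the wrist. It now has about 14 mm left to go along the push line.

```bash
python3 -m jog '[{"hand":0,"dx":0,"dy":-2,"dz":0,"rx":0,"ry":0,"rz":0},{"hand":0,"dx":0,"dy":1.5,"dz":0,"rx":0,"ry":0,"rz":0},{"hand":0,"dx":0,"dy":1.5,"dz":0,"rx":0,"ry":0,"rz":0},{"hand":0,"dx":0,"dy":1.5,"dz":0,"rx":0,"ry":0,"rz":0},{"hand":0,"dx":0,"dy":1.5,"dz":0,"rx":0,"ry":0,"rz":0}]'; python3 to.py 634 -119.9 73;python3 fit.py top crop7.png|grep -E 'foot|head'
```

```text
clock: 5.93
position: [640.3, -126.9, 72.8]
ee_rot: [-0.373, 0.928, 0.0, -0.0]
contact_force: [0.8, -0.8, -0.6]
gripper_width: -0.0
clk 5.9333 pos [ 640.3 -126.9   72.8] F [ 0.76 -0.83 -0.61] w -0.0 x [-0.722 -0.692  0.   ] y [-0.692  0.722  0.   ] yaw y 133.8
tool delta [-0.3  9.4 -0.2]
top foot ((array([ 616.2, -101.1]), np.float64(0.7272685119663519)), (array([ 616.3, -101.1,   24.8]), np.float64(0.7347052951187326)))
top head (array([ 616. , -101. ,  106.7]), np.float64(1.348219558585945), np.int64(315))
```

```bash
python3 -m jog '[{"hand":0,"dx":0,"dy":1.5,"dz":0,"rx":0,"ry":0,"rz":0},{"hand":0,"dx":0,"dy":1,"dz":0,"rx":0,"ry":0,"rz":0},{"hand":0,"dx":0,"dy":0,"dz":0,"rx":0,"ry":0,"rz":0},{"hand":0,"dx":0,"dy":-2,"dz":0,"rx":0,"ry":0,"rz":0},{"hand":0,"dx":0,"dy":0,"dz":0,"rx":0,"ry":0,"rz":0}]'; python3 to.py 634 -119.9 73;python3 fit.py top crop8.png
```

```text
clock: 6.4
position: [640.3, -126.7, 73.1]
ee_rot: [-0.373, 0.928, 0.0, -0.0]
contact_force: [0.4, -0.8, -0.0]
gripper_width: -0.0
clk 6.4 pos [ 640.3 -126.7   73.1] F [ 0.42 -0.84 -0.04] w -0.0 x [-0.722 -0.692  0.   ] y [-0.692  0.722  0.   ] yaw y 133.8
tool delta [-0.2  9.2  0.1]
6.4
top ring (array([609.5, -93.7]), np.float64(0.5178970476418628))
top nw 528
top rim (array([608.2, -93.6,  43.4]), np.float64(0.8056425868764512))
top nft (np.int64(307), np.float64(84.76364135462302))
top foot ((array([614.6, -99.3]), np.float64(0.7722602694817912)), (array([614.7, -99.4,  24.9]), np.float64(0.7892183449610201)))
top head (array([614.8, -99.6, 106.8]), np.float64(1.3057540098172231), np.int64(319))
```

```bash
python3 -m jog '[{"hand":0,"dx":0,"dy":1.5,"dz":0,"rx":0,"ry":0,"rz":0},{"hand":0,"dx":0,"dy":1.5,"dz":0,"rx":0,"ry":0,"rz":0},{"hand":0,"dx":0,"dy":1.5,"dz":0,"rx":0,"ry":0,"rz":0},{"hand":0,"dx":0,"dy":1,"dz":0,"rx":0,"ry":0,"rz":0},{"hand":0,"dx":0,"dy":0,"dz":0,"rx":0,"ry":0,"rz":0}]'; python3 to.py 634 -119.9 73;python3 fit.py top crop9.png
```

```text
clock: 6.87
position: [636.4, -122.5, 73.2]
ee_rot: [-0.373, 0.928, -0.0, 0.0]
contact_force: [0.7, -0.8, 0.1]
gripper_width: 0.1
clk 6.8667 pos [ 636.4 -122.5   73.2] F [ 0.67 -0.76  0.07] w 0.1 x [-0.722 -0.692 -0.   ] y [-0.692  0.722 -0.   ] yaw y 133.8
tool delta [-0.   3.5  0.2]
6.8667
top ring (array([609.6, -93.8]), np.float64(0.5228131202544826))
top nw 442
top rim (array([608.2, -93.5,  43.4]), np.float64(1.0120673021719555))
top nft (np.int64(281), np.float64(84.75030912192908))
top foot ((array([612. , -96.6]), np.float64(0.42402543288388317)), (array([611.9, -96.6,  24.5]), np.float64(0.41825136134735813)))
top head (array([612.2, -96.8, 106.9]), np.float64(1.415927502187561), np.int64(287))
```

```bash
python3 -m jog '[{"hand":0,"dx":0,"dy":1.2,"dz":0,"rx":0,"ry":0,"rz":0},{"hand":0,"dx":0,"dy":1.2,"dz":0,"rx":0,"ry":0,"rz":0},{"hand":0,"dx":0,"dy":1.0,"dz":0,"rx":0,"ry":0,"rz":0},{"hand":0,"dx":0,"dy":0,"dz":0,"rx":0,"ry":0,"rz":0},{"hand":0,"dx":0,"dy":0,"dz":0,"rx":0,"ry":0,"rz":0}]'; python3 to.py 634 -119.9 73;python3 fit.py top crop10.png
```

```text
clock: 7.33
position: [634.0, -120.0, 73.1]
ee_rot: [-0.373, 0.928, 0.0, -0.0]
contact_force: [0.4, -0.3, 0.0]
gripper_width: -0.1
clk 7.3333 pos [ 634.  -120.    73.1] F [ 0.42 -0.31  0.01] w -0.1 x [-0.722 -0.692  0.   ] y [-0.692  0.722  0.   ] yaw y 133.8
tool delta [-0.1  0.1  0.1]
7.3333
top ring (array([609.6, -93.9]), np.float64(0.5567036212133247))
top nw 406
top rim (array([607.3, -93.5,  42.6]), np.float64(1.3821050042475156))
top nft (np.int64(262), np.float64(84.54877828109576))
top foot ((array([609.7, -94.1]), np.float64(0.48080096206380596)), (array([609.3, -94.1,  24.4]), np.float64(0.4791544263758765)))
top head (array([610. , -94.5, 106.9]), np.float64(1.3598978354632432), np.int64(268))
```

View pics/crop10.png

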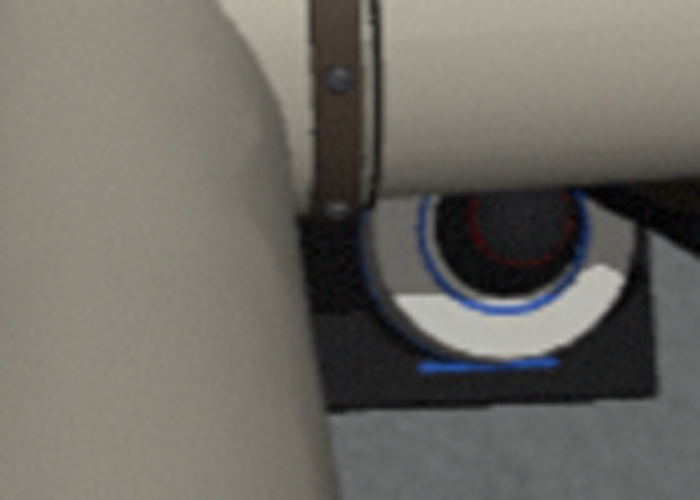

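```bash
python3 -m jog '[{"hand":0,"dx":0,"dy":-3,"dz":0,"rx":0,"ry":0,"rz":0},{"hand":0,"dx":0,"dy":-10,"dz":0,"rx":0,"ry":0,"rz":0},{"hand":0,"dx":0,"dy":-20,"dz":0,"rx":0,"ry":0,"rz":0},{"hand":0,"dx":0,"dy":0,"dz":-35,"rx":0,"ry":0,"rz":0},{"hand":0,"dx":0,"dy":0,"dz":-35,"rx":0,"ry":0,"rz":0}]'; python3 to.py 605 18 170
```

```text
clock: 7.8
position: [655.9, -145.2, 139.8]
ee_rot: [-0.372, 0.928, 0.002, -0.004]
contact_force: [1.0, 0.1, 1.1]
gripper_width: -0.1
clk 7.8 pos [ 655.9 -145.2  139.8] F [0.99 0.13 1.09] w -0.1 x [-0.723 -0.691  0.006] y [-0.691  0.723  0.006] yaw y 133.7
tool delta [-75.8 153.4 -29.8]
```

```bash
python3 -m jog '[{"hand":0,"dx":0,"dy":0,"dz":-40,"rx":0,"ry":0,"rz":0},{"hand":0,"dx":0,"dy":-30,"dz":-20,"rx":0,"ry":0,"rz":0},{"hand":0,"dx":0,"dy":-30,"dz":0,"rx":0,"ry":0,"rz":0},{"hand":0,"dx":0,"dy":0,"dz":0,"rx":0,"ry":0,"rz":0}]'; python3 to.py 605 18 170; python3 fit.py top crop11.png;python3 -c "
from h import *
save('scene','scene11.png',(120,90,300,225),4)"
```

```text
clock: 8.13
position: [701.7, -191.2, 204.5]
ee_rot: [-0.371, 0.928, -0.002, 0.002]
contact_force: [-0.7, 1.1, -1.0]
gripper_width: 0.1
clk 8.1333 pos [ 701.7 -191.2  204.5] F [-0.72  1.07 -1.03] w 0.1 x [-0.724 -0.69  -0.003] y [-0.69   0.724 -0.005] yaw y 133.6
tool delta [-74.2 218.3  33.7]
8.1333
top nw 0
top nft (np.int64(0), 0)
```

View pics/crop11.png

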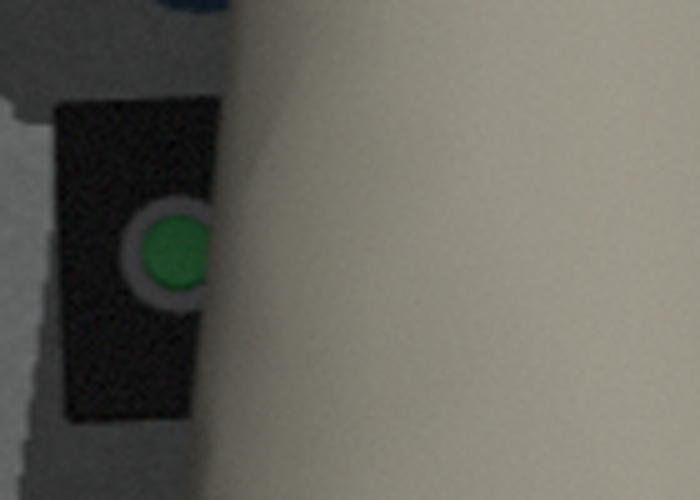

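View pics/scene11.png

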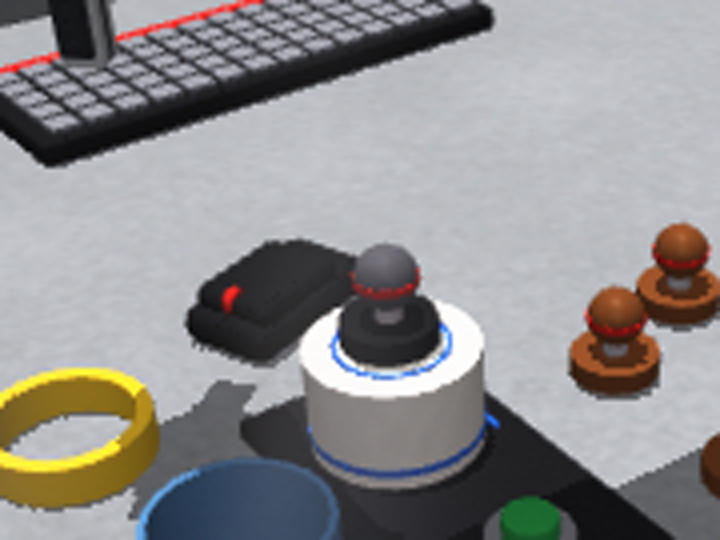

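```bash
python3 -m jog '[{"hand":0,"dx":-12,"dy":36,"dz":0,"rx":0,"ry":0,"rz":0},{"hand":0,"dx":-12,"dy":36,"dz":0,"rx":0,"ry":0,"rz":0},{"hand":0,"dx":-12,"dy":36,"dz":0,"rx":0,"ry":0,"rz":0},{"hand":0,"dx":-12,"dy":36,"dz":0,"rx":0,"ry":0,"rz":0},{"hand":0,"dx":-12,"dy":36,"dz":0,"rx":0,"ry":0,"rz":0}]'; python3 to.py 605 18 170
```

```text
clock: 8.65
position: [615.3, -14.4, 202.4]
ee_rot: [-0.373, 0.928, 0.0, -0.001]
contact_force: [1.0, 0.4, 1.1]
gripper_width: 0.1
clk 8.65 pos [615.3 -14.4 202.4] F [1.03 0.43 1.08] w 0.1 x [-0.722 -0.692  0.002] y [-0.692  0.722  0.001] yaw y 133.8
tool delta [-15.   30.5  32.4]
```

```bash
python3 -m jog '[{"hand":0,"dx":-14,"dy":38,"dz":0,"rx":0,"ry":0,"rz":0},{"hand":0,"dx":0,"dy":0,"dz":0,"rx":0,"ry":0,"rz":0},{"hand":0,"dx":0,"dy":0,"dz":0,"rx":0,"ry":0,"rz":0}]'; python3 to.py 605 18 100; python3 fit.py top crop12.png;python3 - <<'E'
from h import *
d=arm.get_image("scene"); hsv=cv2.cvtColor(d["img"],cv2.COLOR_RGB2HSV).astype(int);g=(hsv[...,0]>45)&(hsv[...,0]<80)&(hsv[...,1]>120)&(hsv[...,2]>60)
v,u=np.nonzero(g);z=d["depth"][v,u];K=d["intrinsics"];X=(np.c_[(u-K[0,2])*z/K[0,0],(v-K[1,2])*z/K[1,1],z]-d["t"])@d["R"]
print(len(u),np.percentile(X,[5,50,95],axis=0).round(1))
X=np.load("X.npy");m=np.hypot(X[:,0]-605,X[:,1]-18)<10;print(np.percentile(X[m],[5,50,95],axis=0).round(1))
E
```

```text
clock: 8.9
position: [599.7, 23.4, 203.2]
ee_rot: [-0.375, 0.927, 0.0, -0.0]
contact_force: [0.4, -0.3, -0.5]
gripper_width: 0.1
clk 8.9 pos [599.7  23.4 203.2] F [ 0.42 -0.3  -0.47] w 0.1 x [-0.719 -0.695  0.001] y [-0.695  0.719  0.   ] yaw y 134.0
tool delta [-1.000e-01 -7.600e+00  1.032e+02]
8.9
top ring (array([609.5, -94. ]), np.float64(0.5438897536831048))
top nw 1149
top rim (array([609.3, -94.2,  44.4]), np.float64(0.49515641231105384))
top nft (np.int64(323), np.float64(84.75167902078536))
top foot ((array([609.7, -93.6]), np.float64(0.6068077981835504)), (array([609.7, -93.4,  24.1]), np.float64(0.364079003103731)))
top head (array([609.9, -94.4, 106.6]), np.float64(0.6331794539855375), np.int64(317))
166 [[596.5  10.6  25.3]
 [609.2  24.7  32.8]
 [619.6  33.9  34.5]]
[[597.6   9.7  32.5]
 [605.   18.7  34.6]
 [612.7  26.   36.8]]
```

View pics/crop12.png

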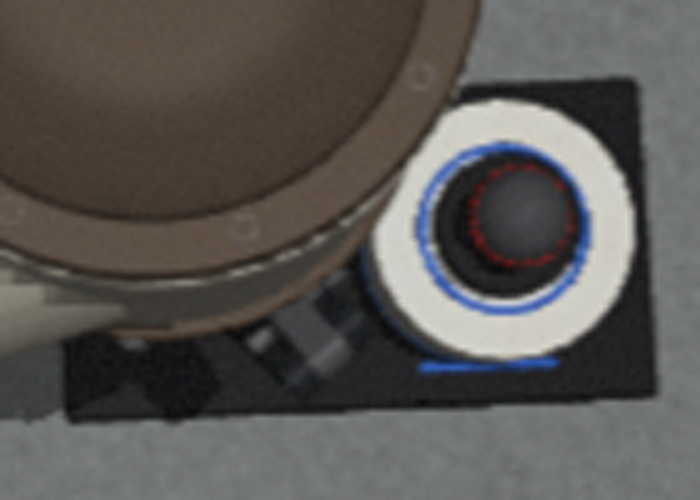

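```bash
python3 -m jog '[{"hand":0,"dx":0,"dy":-7.5,"dz":30,"rx":0,"ry":0,"rz":0},{"hand":0,"dx":0,"dy":0,"dz":38,"rx":0,"ry":0,"rz":0},{"hand":0,"dx":0,"dy":0,"dz":0,"rx":0,"ry":0,"rz":0},{"hand":0,"dx":0,"dy":0,"dz":0,"rx":0,"ry":0,"rz":0}]'; python3 to.py 605 18.3 34.5; python3 -c "
from h import *
d=save('wrist','wrist13.png');print(d['T_tool_cam'].round(2).tolist())
save('scene','scene13.png')"
```

```text
clock: 9.33
position: [605.2, 14.1, 133.2]
ee_rot: [-0.372, 0.928, 0.0, -0.003]
contact_force: [0.3, -0.5, 1.5]
gripper_width: 0.3
clk 9.3333 pos [605.2  14.1 133.2] F [ 0.25 -0.48  1.45] w 0.3 x [-0.723 -0.691  0.005] y [-0.691  0.723  0.002] yaw y 133.7
tool delta [-3.3  3.  98.6]
[[1.0, 0.0, 0.0, -0.72], [-0.0, 0.96, 0.28, -72.85], [-0.0, -0.28, 0.96, -142.63], [0.0, 0.0, 0.0, 1.0]]
```

View pics/wrist13.png

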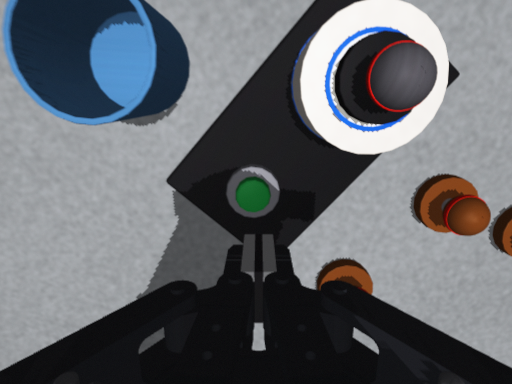

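View pics/scene13.png

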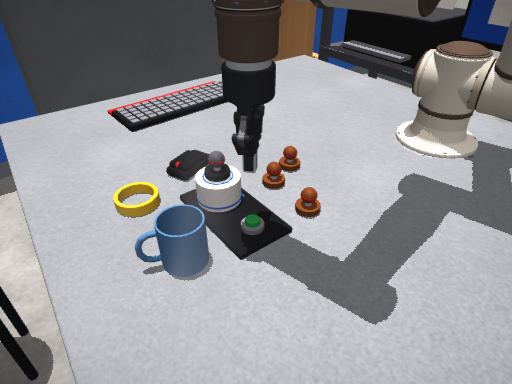

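```bash
python3 -m jog '[{"hand":0,"dx":-3,"dy":3,"dz":30,"rx":0,"ry":0,"rz":0},{"hand":0,"dx":0,"dy":0,"dz":30,"rx":0,"ry":0,"rz":0},{"hand":0,"dx":0,"dy":0,"dz":0,"rx":0,"ry":0,"rz":0},{"hand":0,"dx":0,"dy":0,"dz":0,"rx":0,"ry":0,"rz":0}]'; python3 to.py 605 18.3 34.5; python3 - <<'E'
from h import *
from scipy.spatial.transform import Rotation as R
s=arm.read_state();d=save('wrist','wrist14.png');h=cv2.cvtColor(d["img"],cv2.COLOR_RGB2HSV).astype(int)
g=(h[...,0]>45)&(h[...,0]<80)&(h[...,1]>120)&(h[...,2]>40);v,u=np.nonzero(g);z=np.median(d["depth"][g])
c=cv2.minEnclosingCircle(np.c_[u,v].astype(np.int32));uc,vc=c[0];K=d["intrinsics"]
T=d["T_tool_cam"];r=R.from_quat(s["ee_rot"]).as_matrix()
o=r@T[:3,3]+s["position"];k=r@T[:3,:3]@np.linalg.inv(K)@[uc,vc,1]
print(c,len(u),z,(o+k*z).round(1),(o+k*(34.5-o[2])/k[2]).round(1))
E
```

```text
clock: 9.77
position: [606.8, 19.8, 76.0]
ee_rot: [-0.373, 0.928, -0.0, -0.0]
contact_force: [0.2, -0.1, 0.2]
gripper_width: 0.1
clk 9.7667 pos [606.8  19.8  76. ] F [ 0.25 -0.1   0.17] w 0.1 x [-0.722 -0.692  0.   ] y [-0.692  0.722 -0.001] yaw y 133.8
tool delta [ 2.4  0.2 41.5]
((260.27935791015625, 216.37460327148438), 22.580236434936523) 1462 197.38138 [608.1  17.6  33.7] [608.3  17.3  34.5]
```

View pics/wrist14.png

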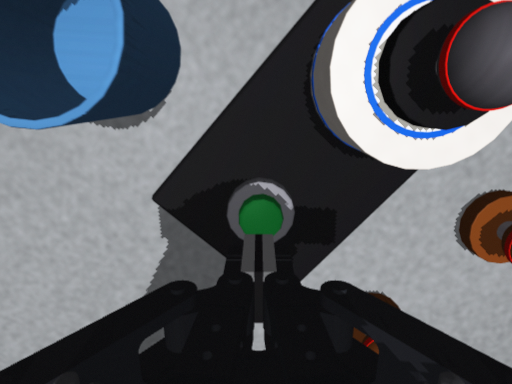

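```bash
python3 -m jog '[{"hand":0,"dx":1.5,"dy":-1,"dz":20,"rx":0,"ry":0,"rz":0},{"hand":0,"dx":0,"dy":0,"dz":13,"rx":0,"ry":0,"rz":0},{"hand":0,"dx":0,"dy":0,"dz":0,"rx":0,"ry":0,"rz":0},{"hand":0,"dx":0,"dy":0,"dz":0,"rx":0,"ry":0,"rz":0}]'; python3 to.py 606.3 18 34.5
```

```text
clock: 10.15
position: [607.4, 18.4, 44.2]
ee_rot: [-0.373, 0.928, -0.0, 0.001]
contact_force: [0.2, 0.8, 0.9]
gripper_width: 0.0
clk 10.15 pos [607.4  18.4  44.2] F [0.18 0.85 0.92] w 0.0 x [-0.722 -0.692 -0.002] y [-0.692  0.722 -0.002] yaw y 133.8
tool delta [1.1 0.5 9.7]
```

```bash
python3 -m jog '[{"hand":0,"dx":0,"dy":0,"dz":3,"rx":0,"ry":0,"rz":0},{"hand":0,"dx":0,"dy":0,"dz":2,"rx":0,"ry":0,"rz":0},{"hand":0,"dx":0,"dy":0,"dz":2,"rx":0,"ry":0,"rz":0},{"hand":0,"dx":0,"dy":0,"dz":0,"rx":0,"ry":0,"rz":0}]'; python3 to.py 606.3 18 34.5
```

```text
clock: 10.48
position: [606.1, 18.4, 35.4]
ee_rot: [-0.373, 0.928, -0.0, 0.0]
contact_force: [-0.2, 0.5, 0.4]
gripper_width: -0.2
clk 10.4833 pos [606.1  18.4  35.4] F [-0.22  0.52  0.41] w -0.2 x [-0.722 -0.692 -0.   ] y [-0.692  0.722 -0.   ] yaw y 133.8
tool delta [ 0.1 -0.4  0.9]
```

```bash
python3 -m jog '[{"hand":0,"dx":0,"dy":0,"dz":1.5,"rx":0,"ry":0,"rz":0},{"hand":0,"dx":0,"dy":0,"dz":1.5,"rx":0,"ry":0,"rz":0},{"hand":0,"dx":0,"dy":0,"dz":1,"rx":0,"ry":0,"rz":0},{"hand":0,"dx":0,"dy":0,"dz":0,"rx":0,"ry":0,"rz":0}]'
```

```text
clock: 10.82
position: [606.3, 18.4, 31.3]
ee_rot: [-0.373, 0.928, -0.0, 0.0]
contact_force: [-0.0, 0.1, 2.8]
gripper_width: -0.1
```

```bash
python3 -m jog '[{"hand":0,"dx":0,"dy":0,"dz":1,"rx":0,"ry":0,"rz":0},{"hand":0,"dx":0,"dy":0,"dz":1,"rx":0,"ry":0,"rz":0},{"hand":0,"dx":0,"dy":0,"dz":0,"rx":0,"ry":0,"rz":0}]'
```

```text
clock: 11.07
position: [606.3, 18.4, 29.3]
ee_rot: [-0.373, 0.928, -0.0, 0.0]
contact_force: [1.0, -0.4, 2.5]
gripper_width: 0.1
```

```bash
python3 -m jog '[{"hand":0,"dx":0,"dy":0,"dz":1,"rx":0,"ry":0,"rz":0},{"hand":0,"dx":0,"dy":0,"dz":1,"rx":0,"ry":0,"rz":0},{"hand":0,"dx":0,"dy":0,"dz":0,"rx":0,"ry":0,"rz":0}]'
```

```text
clock: 11.32
position: [606.3, 18.4, 28.1]
ee_rot: [-0.373, 0.928, -0.0, 0.0]
contact_force: [-1.2, 0.6, 8.4]
gripper_width: 0.1
```

```bash
python3 -m jog '[{"hand":0,"dx":0,"dy":0,"dz":0.7,"rx":0,"ry":0,"rz":0},{"hand":0,"dx":0,"dy":0,"dz":0,"rx":0,"ry":0,"rz":0},{"hand":0,"dx":0,"dy":0,"dz":0,"rx":0,"ry":0,"rz":0}]'
```

```text
clock: 11.57
position: [606.3, 18.4, 28.0]
ee_rot: [-0.373, 0.928, -0.0, 0.0]
contact_force: [-3.4, 0.4, 10.9]
gripper_width: 0.2
```

The button bottomed at z = 28, about 6 mm below its 34 mm top, at 8–11 N. Next I let go and check.

```bash
python3 -m jog '[{"hand":0,"dx":0,"dy":0,"dz":-5,"rx":0,"ry":0,"rz":0},{"hand":0,"dx":0,"dy":0,"dz":-15,"rx":0,"ry":0,"rz":0},{"hand":0,"dx":0,"dy":0,"dz":-35,"rx":0,"ry":0,"rz":0},{"hand":0,"dx":0,"dy":0,"dz":-40,"rx":0,"ry":0,"rz":0},{"hand":0,"dx":0,"dy":0,"dz":-40,"rx":0,"ry":0,"rz":0}]'
```

```text
clock: 11.98
position: [604.7, 18.1, 161.4]
ee_rot: [-0.373, 0.928, 0.0, -0.002]
contact_force: [1.5, 0.5, 0.1]
gripper_width: 0.0
```

```bash
python3 -m jog '[{"hand":0,"dx":0,"dy":30,"dz":-20,"rx":0,"ry":0,"rz":0},{"hand":0,"dx":0,"dy":40,"dz":0,"rx":0,"ry":0,"rz":0},{"hand":0,"dx":0,"dy":40,"dz":0,"rx":0,"ry":0,"rz":0},{"hand":0,"dx":0,"dy":30,"dz":0,"rx":0,"ry":0,"rz":0},{"hand":0,"dx":0,"dy":0,"dz":0,"rx":0,"ry":0,"rz":0}]';python3 -m jog '[{"hand":0,"dx":0,"dy":0,"dz":0,"rx":0,"ry":0,"rz":0},{"hand":0,"dx":0,"dy":0,"dz":0,"rx":0,"ry":0,"rz":0}]'; python3 fit.py top crop15.png;python3 -c "
from h import *
save('scene','scene15.png');save('top','top15.png')"
```

```text
clock: 12.4
position: [505.3, 121.6, 181.1]
ee_rot: [-0.375, 0.927, 0.001, -0.001]
contact_force: [-0.7, 0.3, -0.1]
gripper_width: 0.2
clock: 12.57
position: [509.0, 119.4, 181.1]
ee_rot: [-0.373, 0.928, -0.0, -0.0]
contact_force: [0.3, -0.3, -0.2]
gripper_width: -0.2
12.5667
top ring (array([609.4, -94. ]), np.float64(0.5295523782897296))
top nw 1230
top rim (array([609.3, -94. ,  44.6]), np.float64(0.15373987245606385))
top nft (np.int64(324), np.float64(84.54095673686778))
top foot ((array([609.7, -93.4]), np.float64(0.665546569985045)), (array([609.7, -93.3,  24. ]), np.float64(0.2459859097414822)))
top head (array([610. , -94.6, 106.6]), np.float64(0.5796643202397653), np.int64(316))
```

View pics/scene15.png

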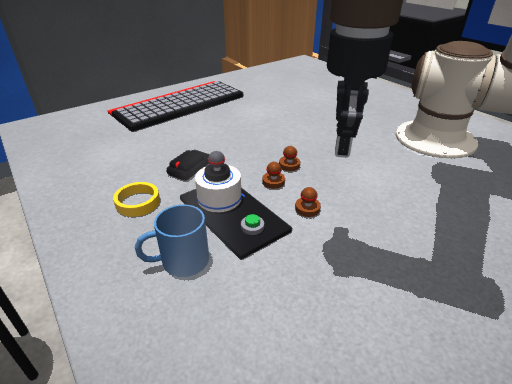

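View pics/top15.png

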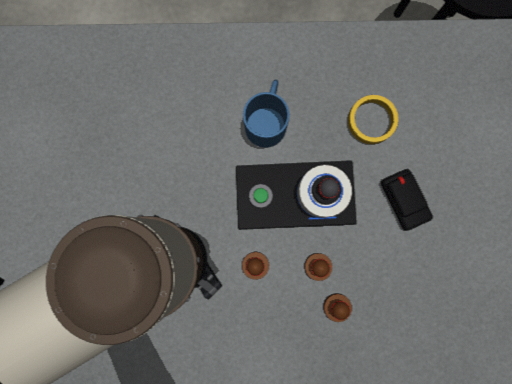

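The mic is upright and centred at top (326,190). The button is back up at (261,196). The mug, tape, mouse and decoys sit at the same pixels as at the start. I'm handing in.

```bash
python3 -c "
from bench import arm
print(arm.job_done())"
```

```text
the job is handed in; nothing more can be done
None
```

The mic now stands upright in the middle of the pedestal, and I pressed and released the green button afterwards. I handed the job in at about 12.6 s.

- **Pushing:** I slid the mic about 22 mm with slow taps of the shut fingertips on the foot's rim, at about 2.6 N or less in the wrist readings.
- **Centring:** In the last top view the foot and head both fit within about 1 mm of the pedestal centre: foot (609.7, -93.4), head (610.0, -94.6), pad (609.4, -94.0).
- **Button:** It went down about 6 mm to its stop (fingertip from about 34 to 28 mm, 8–11 N at the bottom). I saw no direct readout of the button, so "pressed" rests on that travel and force. The last pictures show it back up.
- **Other things:** The mouse, mug, tape and brown look-alikes were where they started in the last pictures, and the robot was touching nothing.
- **Disagreements between cameras:** At the start the scene camera put the pedestal 2–5 mm and the mic's foot up to 9 mm away from the top camera's values. I relied on the top camera, whose mic-to-pedestal measurements agreed with each other. The wrist camera put the button about 3 mm from the top camera's estimate, so I pressed about midway between the two.

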